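# Call the annealer door open from the bench

## Task

Open the annealer door from the bench: with the fingertips press the long bar-shaped key right down, hold it down for two seconds, then let it come up and withdraw. Press gently, without lifting the push station or pushing it along the table, do not touch the stations with the round and the square key, and leave everything else where it is.

Things in the scene. Friction and masses are not known exactly. Their poses are not given: they have to be found in the camera images.
- bar_station: push station: a grey box 66 mm (its x) by 86 mm (its y), 34 mm high, loose on the table (0.45 to 0.75 kg, rubber foot), z up, origin at the centre of its underside; in the middle of its top stands one bare-metal key, a long narrow bar 18 mm (x) by 60 mm (y), whose top is 10 mm above the box when up
- bar_key_top (a point): centre of the top face of the bar station's key, 44 mm above the table while the key is up; moves down with the key
- bar_key (a joint): travel of the bar station's key in m: 0 = up, 0.006 = right down; it sinks straight down against a spring (2 N to start it, 5 N to hold it right down) and comes up by itself when let go
- round_station: push station: a grey box 66 mm (its x) by 86 mm (its y), 34 mm high, loose on the table (0.45 to 0.75 kg, rubber foot), z up, origin at the centre of its underside; in the middle of its top stands one bare-metal key, a round cap 32 mm in diameter, whose top is 10 mm above the box when up
- round_key_top (a point): centre of the top face of the round station's key, 44 mm above the table while the key is up; moves down with the key
- round_key (a joint): travel of the round station's key in m: 0 = up, 0.006 = right down; it sinks straight down against a spring (2 N to start it, 5 N to hold it right down) and comes up by itself when let go
- square_station: push station: a grey box 66 mm (its x) by 86 mm (its y), 34 mm high, loose on the table (0.45 to 0.75 kg, rubber foot), z up, origin at the centre of its underside; in the middle of its top stands one bare-metal key, a square cap 32 by 32 mm, whose top is 10 mm above the box when up
- square_key_top (a point): centre of the top face of the square station's key, 44 mm above the table while the key is up; moves down with the key
- square_key (a joint): travel of the square station's key in m: 0 = up, 0.006 = right down; it sinks straight down against a spring (2 N to start it, 5 N to hold it right down) and comes up by itself when let go
- wax_tin: round flat yellow tin, 66 mm in diameter, 26 mm high, loose, to be left alone; origin at the centre of its underside
- frit_jar: squat lidded glass jar, 53 mm in diameter, 63 mm high, loose, to be left alone; origin at the centre of its underside
- optic_mould: brass mould like a flower pot, 65 mm in diameter, 72 mm high, loose, to be left alone; origin at the centre of its underside
- tape_roll: roll of dark tape lying flat, 81 mm in diameter, 25 mm high, loose, to be left alone; origin at the centre of its underside
- brass_stamp: hand stamp with a wooden handle, lying along its y, 145 mm long, 28 mm thick, loose, to be left alone; origin under its middle
- jacks: big steel jacks, fixed, an obstacle right of the work; origin 125 mm above the table. Two 11 mm arms, 150 mm above the table, spread from a spring loop at x = -0.3 m to handles at x = +0.2 to +0.35 m (+x points towards the robot); the arm next to the work lies at y = -92 mm. Nothing is higher than 50 mm above the origin. A stone rest 80 by 150 mm, 142 mm high, stands under them at x = -78, y = -36 mm
Not all that is in view belongs to the job. Leave any green look-alike of the round_station alone.

How it is judged (in metres and radians):
On the way:
1. the bar key is held down by the fingertips for at least 1.5 s (more than 4 mm of its 6 mm) (value of joint bar_key above 0.004 m and contact force between the fingers and bar_station above 1 N), for 1.5 s.
At the end, for the whole second after the job is handed in: After the press the bar key is up again (under 1 mm); its station is at rest within 15 mm of where it stood, the two other stations and the loose things within 10 mm of where they stood, the other keys up (value of joint each of bar_key, round_key, square_key below 0.001 m and distance of bar_station from where it was at the start of the episode below 0.015 m and linear speed of bar_station below 0.01 m/s and distance of each of round_station, square_station, wax_tin, frit_jar, optic_mould, tape_roll, brass_stamp from where it was at the start of the episode below 0.01 m); the robot touches nothing.
It fails at once if the bar station is pressed with more than 30 N (contact force between any of the fingers, the arm and bar_station above 30 N).
It fails at once if the bar station is lifted (over 8 mm), tipped or shifted by more than 15 mm (height (world z) of bar_station above 0.008 m or distance of bar_station from where it was at the start of the episode above 0.015 m or angle between bar_station's own z axis and vertical above 0.15 rad).
It fails at once if another station is touched, or its key pressed (contact force between any of the fingers, the arm and round_station above 0.5 N or value of joint any of round_key, square_key above 0.0015 m or contact force between any of the fingers, the arm and square_station above 0.5 N).
It fails at once if another loose thing is moved by more than 10 mm (distance of any of wax_tin, frit_jar, optic_mould, tape_roll, brass_stamp, round_station, square_station from where it was at the start of the episode above 0.01 m).
It also fails if it takes over 38 s, if anything falls off the work surface, if the arm or the gripper's body presses on something with over 40 N, if the wrist force passes 120 N, or if a joint passes its speed limit or range.

## Robot

A 6-joint arm with a two-finger parallel gripper is mounted at the origin on a cart in front of the work surface, level with it; the furniture and walls round the work are solid. World frame = base frame: x ahead of the robot, y to its left, z up, the work surface at z = 0. Lengths are in mm, angles in rad, forces in N, time in s.
With the tool pointing down it reaches from about 275 to 1000 mm from the base axis. Payload 8.4 kg.
Tool frame: the origin (TCP) lies at the centre of the arm's flange, where the gripper is bolted on; the fingertips stand r.tip_extent ahead of it and the grasp point (between the pads) lies 155 mm ahead of it (r.tip_extent is the distance from the TCP to the fingertips, in mm); z points along the fingers, y is the direction in which the jaws open and shut (so a half turn about z gives the same grasp; the last joint's range is limited). The gripper opens to 85 mm and grips with 20 to 120 N. Pads are 22 mm wide; open, the fingers measure 114 mm over their backs; the gripper's body (76 mm by 85 mm) begins 54 mm behind the grasp point. The pads swing forward as they close: fully open they stand 13 mm farther back than shut.
Start: joints at [1.324, 0.353, 1.633, -0, 1.155, -0.002], TCP at [151.475, 606.37, 404.681] pointing down, gripper open.
Joint ranges: [-2.63, 2.63], [-0.92, 2.1], [0.06, 2.66], [-1.3, 4.44], [0, 2.69], [-3.02, 3.02]. Speed limits (rad/s): [2.22, 2.22, 2.79, 3.14, 3.14, 3.14].

## Interface

Orientations are given as [roll, pitch, yaw] about the fixed x, y, z axes, in that order (R = Rz(yaw) Ry(pitch) Rx(roll)).
In Python, from rig import sense, grab_frame, job, r gives the robot as it stands. The module is installed in compiled form; this text tells all that it offers.
- The arm moves only by the shell command python3 -m creep 'ROWS' [FORCE]. ROWS is JSON, a list of rows, each a list of 7 numbers: the turn, a rotation vector about the tool's x, y, z in rad, then the shift along the tool's x, y, z in mm, then the closure, from 0 (fully open) to 1 (shut). In form: [[wx, wy, wz, dx, dy, dz, fingers], ...]. A call has 1 to 10 rows; each row shifts and turns the pose as measured when the row begins, along the tool's axes as they then stand; what a row does not reach is not made up. A row lasts 1/12 s, in which the tool goes at most 41.7 mm and 7.16 degrees, less where a joint would pass 70% of its speed; a pose out of reach is approached as far as the arm can. A call with a gripper value outside its range is refused whole. The fingers move at their own pace and stop on an object; FORCE is the grip in N (left out, the last holds). Time passes only in rows, so rows that do not move let the fingers close. It gives the time, the measured TCP pose, the force and the opening at its end, in the units of the state.
- sense(): the state, without advancing time (a new reading comes with each control period).
- grab_frame(name): name is "scene" or "top"; returns a dict with "color" (480x640x3 uint8, red, green, blue), "mtx" (3x3 intrinsics, pixels), "T" (4x4, takes a point from camera to world coordinates). Camera axes: x right, y down, z forward; pixel columns grow to the right and rows downward; lengths in mm; the calibration is good to about 2 mm. A picture is of the moment at which its call begins. There is no depth.
- job.sign_off(): hands the job in, once; it reports no verdict.
The state is a dict: "clock": time; "qpos": joint angles; "qvel": joint speeds; "joint_efforts": joint torques, N m; "eef_pos": TCP position; "tcp_rot": TCP orientation; "contact_force": force on the tool from outside, world axes, zero at the start; "wrist_torque": the same for the moment, N m; "opening": opening from 0.0 (shut) to 1.0 (fully open).
Only numpy, scipy, OpenCV 4.12 (cv2) and the standard library are available. Lean on these libraries where they do the work, as an engineer would, in place of code of your own. Each camera call takes 0.05 s, during which the arm holds its last target.

## Working session

There is one attempt and no reset: what is moved stays moved. The work goes in short steps, Python scripts to look and compute and a shell command to move; the robot and the scene stay as the last step left them, time stands still between calls to the robot, and variables do not carry over. Pictures are saved under pics/ and viewed, and the job is handed in when it is done.

```bash
mkdir -p pics
python3 - <<'E'
from rig import sense, grab_frame, job, r
import cv2
s=sense(); print({k:s[k] for k in ("clock","eef_pos","tcp_rot","contact_force","opening")}, r.tip_extent)
for n in ("scene","top"):
    f=grab_frame(n); cv2.imwrite(f"pics/{n}0.png",f["color"][:,:,::-1]); print(n,f["mtx"].tolist(),f["T"].round(4).tolist())
E
```

```text
{'clock': 0.0, 'eef_pos': array([151.42474092, 606.13100886, 403.98199353]), 'tcp_rot': array([-3.14023296e+00, -2.28094348e-05,  2.89677173e+00]), 'contact_force': array([-0.6098522 , -0.61962759, -0.43906588]), 'opening': 1.0024540796808068} 173.4
scene [[609.5020073382575, 0.0, 314.6821794252857], [0.0, 609.5020073382575, 234.35472187110395], [0.0, 0.0, 1.0]] [[0.7908, -0.4591, 0.4047, -32.0229], [-0.612, -0.5993, 0.516, -668.148], [0.0057, -0.6557, -0.755, 1182.9851], [0.0, 0.0, 0.0, 1.0]]
top [[456.66284329718644, 0.0, 326.6066578199773], [0.0, 456.66284329718644, 241.1383240013121], [0.0, 0.0, 1.0]] [[-0.018, -0.9807, 0.1947, 329.8168], [-0.9998, 0.0166, -0.0085, 50.2964], [0.0051, -0.1948, -0.9808, 1101.5951], [0.0, 0.0, 0.0, 1.0]]
```

View pics/scene0.png

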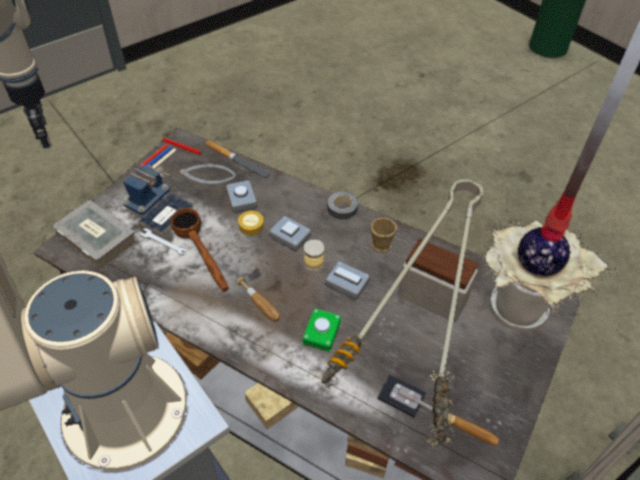

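View pics/top0.png

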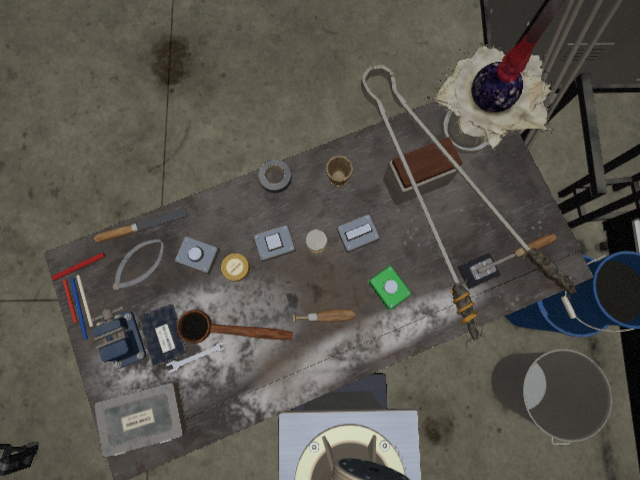

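The top view shows four candidates:
- a grey station with a long key at about (358,233)
- the square one at (274,242)
- the round one at (196,253)
- a green look-alike at (390,287)

In the scene view the long-key station is at about (347,275). I choose that one and check it in a close crop.

Run:
```python
import cv2, numpy as np
a=cv2.imread("pics/top0.png")[208:258,328:393]; b=cv2.imread("pics/scene0.png")[255:305,315:380]
g=np.hstack([cv2.resize(x,None,fx=6,fy=6,interpolation=cv2.INTER_CUBIC) for x in (a,b)])
cv2.imwrite("pics/crop1.png",g)
```

```text
(no output)
```

View pics/crop1.png

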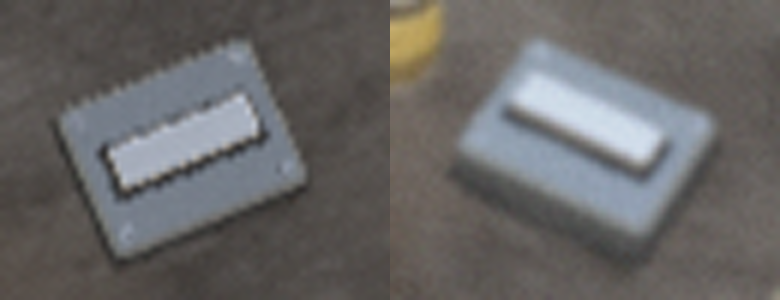

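The crop shows a bar key on a grey box. The key-top corners in the top crop are about (107,152), (250,94), (264,133) and (124,190). In the scene crop the key centre is at about (198,118).

```bash
cat > h.py <<'E'
from rig import sense, grab_frame, r
import numpy as np
C={n:grab_frame(n) for n in ("scene","top")}
def px(n,u,v,z):
    f=C[n]; d=f["T"][:3,:3]@np.linalg.solve(f["mtx"],[u,v,1]); o=f["T"][:3,3]
    return o+d*(z-o[2])/d[2]
def proj(n,p):
    f=C[n]; q=f["T"][:3,:3].T@(np.array(p)-f["T"][:3,3]); q=f["mtx"]@q; return q[:2]/q[2]
E
python3 - <<'E'
from h import *
np.set_printoptions(precision=1,suppress=True)
c=lambda x,y,ox,oy:((x+.5)/6-.5+ox,(y+.5)/6-.5+oy)
K=np.array([px("top",*c(*p,328,208),44) for p in [(107,152),(250,94),(264,133),(124,190)]]); print(K,K.mean(0))
B=np.array([px("top",*c(*p,328,208),34) for p in [(60,115),(242,40),(308,182),(122,258)]]); print(B,B.mean(0))
e=lambda a,b:np.linalg.norm(a-b)
print("key sides",e(K[0],K[1]),e(K[1],K[2]),"box",e(B[0],B[1]),e(B[1],B[2]))
d=K[1]-K[0]+K[2]-K[3]; print("long axis deg",np.degrees(np.arctan2(d[1],d[0])))
print("scene centre",px("scene",*c(588-390,118,315,255),44))
for n,u,v,z in [("square",274,242,44),("jar",316,239,63),("mould",339,165,72),("jackarm",421,203,150),("jackarm",445,262,150),("jackarm",393,135,150),("green",390,286,44)]: print(n,px("top",u,v,z))
E
```

```text
[[558.8  -3.8  44. ]
 [581.4 -61.2  44. ]
 [565.5 -66.1  44. ]
 [543.4 -10.1  44. ]] [562.3 -35.3  44. ]
[[576.4  14.1  34. ]
 [606.1 -59.8  34. ]
 [547.4 -84.   34. ]
 [518.   -9.1  34. ]] [562.  -34.7  34. ]
key sides 61.646759449627346 16.698352960800985 box 79.63879656115621 63.51203395179152
long axis deg -68.50521906368695
scene centre [564.  -34.5  44. ]
square [539.7 165.2  44. ]
jar [541.4  65.8  63. ]
mould [718.2   8.6  72. ]
jackarm [ 599.3 -163.6  150. ]
jackarm [ 469.6 -206.7  150. ]
jackarm [ 757.3 -110.3  150. ]
green [ 431.2 -103.9   44. ]
```

Both views agree on the key centre: top gives (562,-35) and scene gives (564,-34.5). The key sides measure 62 x 17 mm against the given 60 x 18. The long axis points at -68.5 deg. The jack arm and the jar are both about 100 mm or more away. I move at height first and close the fingers on the way.

```bash
python3 -m creep '[[0,0,0,-29,-27,0,1],[0,0,0,-29,-27,0,1],[0,0,0,-29,-27,0,1],[0,0,0,-29,-27,0,1],[0,0,0,-29,-27,0,1],[0,0,0,-29,-27,0,1],[0,0,0,-29,-27,0,1],[0,0,0,-29,-27,0,1],[0,0,0,-29,-27,0,1],[0,0,0,-29,-27,0,1]]' 20
cat >> h.py <<'E'
from scipy.spatial.transform import Rotation as Ro
def to(p):
    s=sense(); R=Ro.from_euler("xyz",s["tcp_rot"]); s_=s["eef_pos"]
    print("clock",s["clock"],"pos",s_.round(1),"rpy",s["tcp_rot"].round(4),"F",s["contact_force"].round(1),"open",round(s["opening"],3),"tip",r.tip_extent)
    tgt=Ro.from_euler("xyz",[np.pi,0,np.radians(-158.5)])
    print("turn",(R.inv()*tgt).as_rotvec().round(3),"shift",R.inv().apply(np.array(p)-s_).round(1))
E
python3 -c "
from h import *
to([563,-35,404])"
```

```text
clock: 1.03
eef_pos: [370.9, 266.0, 402.0]
tcp_rot: [3.14, -0.001, 2.908]
contact_force: [1.0, 0.5, 0.2]
opening: -0.001
clock 1.1333 pos [372.6 263.7 402. ] rpy [3.1410e+00 1.0000e-04 2.9025e+00] F [-0.4  0.1 -0.1] open 0.0 tip 173.4
turn [ 0.001  0.    -0.614] shift [-255.7 -245.1   -2.2]
```

```bash
python3 -m creep '[[0,0,0,-28,-27,0,1],[0,0,0,-28,-27,0,1],[0,0,0,-28,-27,0,1],[0,0,0,-28,-27,0,1],[0,0,0,-28,-27,0,1],[0,0,0,-28,-27,0,1],[0,0,0,-28,-27,0,1],[0,0,0,-28,-27,0,1],[0,0,0,-20,-20,0,1],[0,0,0,0,0,0,1]]'
python3 -m creep '[[0,0,-0.12,0,0,0,1],[0,0,-0.12,0,0,0,1],[0,0,-0.12,0,0,0,1],[0,0,-0.12,0,0,0,1],[0,0,-0.1,0,0,0,1],[0,0,0,0,0,0,1]]'
python3 -c "
from h import *
to([563,-35,300])"
```

```text
clock: 1.97
eef_pos: [560.1, -31.1, 401.6]
tcp_rot: [3.136, 0.003, 2.907]
contact_force: [-0.4, 0.1, -0.5]
opening: 0.003
clock: 2.47
eef_pos: [560.8, -29.2, 399.7]
tcp_rot: [3.136, 0.003, -2.773]
contact_force: [0.4, 0.4, -0.3]
opening: -0.0
clock 2.5667 pos [560.8 -29.3 399.8] rpy [ 3.1358e+00  2.7000e-03 -2.7812e+00] F [-0.   0.3 -0.8] open -0.001 tip 173.4
turn [ 0.006  0.003 -0.015] shift [ 0.2 -6.6 99.7]
```

```bash
python3 -m creep '[[0.006,0.003,-0.015,0,-5,20,1],[0,0,0,0,-1,30,1],[0,0,0,0,0,30,1],[0,0,0,0,0,30,1],[0,0,0,0,0,25,1],[0,0,0,0,0,12,1],[0,0,0,0,0,0,1]]'
python3 - <<'E'
from h import *
import cv2
to([563,-35,217.4])
s=sense();p=s["eef_pos"];R=Ro.from_euler("xyz",s["tcp_rot"])
t=R.apply([0,0,173.4])+p; print("tip",t.round(1))
o=[]
for n,q in (("top",[563,-35,44]),("scene",[563,-35,44])):
    f=grab_frame(n); i=f["color"][:,:,::-1].copy(); u=proj(n,q); ut=proj(n,t); print(n,u,ut)
    x,y=u.astype(int); c=cv2.resize(i[y-45:y+30,x-33:x+33],None,fx=6,fy=6,interpolation=cv2.INTER_CUBIC)
    cc=lambda w:tuple(int(k) for k in ((w-[x-33,y-45]+.5)*6-.5))
    cv2.circle(c,cc(u),3,(0,0,255),1); cv2.circle(c,cc(ut),3,(0,255,0),1); o.append(c)
cv2.imwrite("pics/pre.png",np.hstack(o))
E
```

```text
clock: 3.15
eef_pos: [564.7, -32.0, 249.9]
tcp_rot: [-3.139, 0.007, -2.791]
contact_force: [-0.7, -0.1, 0.6]
opening: 0.003
clock 3.25 pos [565.6 -32.2 252.3] rpy [-3.1374  0.0095 -2.7892] F [ 0.2 -0.4  0.5] open -0.002 tip 173.4
turn [-0.004  0.009 -0.023] shift [ 3.7 -1.6 34.8]
tip [567.4 -32.3  78.9]
top [358.51178702 230.98066386] [358.38346445 225.86400776]
scene [347.39886845 274.58863684] [348.79708611 263.75107324]
```

View pics/pre.png

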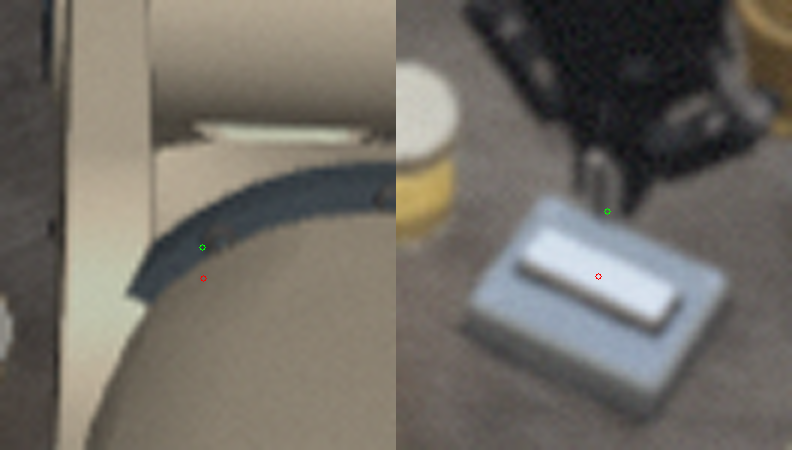

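The scene crop shows the closed fingertips ending at about the projected tip (green mark). The key centre is at the red mark, and the top view is blocked by the arm. The tip length of 173.4 holds when shut, so contact should come at TCP z of about 217. I correct xy and the tilt and go down in small steps.

```bash
python3 -m creep '[[-0.004,0.009,-0.023,3,-2,8,1],[0,0,0,0,0,8,1],[0,0,0,0,0,8,1],[0,0,0,0,0,0,1]]'
python3 -c "
from h import *
to([563,-35,217.4])"
```

```text
clock: 3.68
eef_pos: [566.9, -35.2, 234.1]
tcp_rot: [-3.136, 0.013, -2.768]
contact_force: [-0.4, -0.0, 0.3]
opening: 0.001
clock 3.7833 pos [567.3 -35.2 234.9] rpy [-3.1353  0.0133 -2.7676] F [-0.9 -0.7 -0.2] open -0.003 tip 173.4
turn [-0.006  0.013 -0.001] shift [ 4.2  1.9 17.4]
```

```bash
python3 -m creep '[[-0.006,0.015,0,4,2,4,1],[0,0.003,0,0,0,4,1],[0,0,0,0,0,0,1]]'
python3 -c "
from h import *
to([563,-35,217.4])"
```

```text
clock: 4.03
eef_pos: [562.9, -34.7, 227.2]
tcp_rot: [-3.141, -0.005, -2.768]
contact_force: [0.5, 0.2, -0.0]
opening: 0.003
clock 4.1333 pos [563.1 -34.7 227.5] rpy [-3.1411 -0.0044 -2.7683] F [ 0.2 -1.6  0. ] open -0.001 tip 173.4
turn [-0.    -0.004 -0.002] shift [ 0.1 -0.3 10.1]
```

```bash
python3 -m creep '[[0,-0.003,0,0,0,3,1],[0,0,0,0,0,3,1],[0,0,0,0,0,2,1],[0,0,0,0,0,0,1]]'
python3 -c "
from h import *
to([563,-35,211.4])"
```

```text
clock: 4.47
eef_pos: [563.3, -34.7, 219.0]
tcp_rot: [-3.141, -0.0, -2.768]
contact_force: [-0.2, -0.1, -0.3]
opening: -0.001
clock 4.5667 pos [563.4 -34.7 219.3] rpy [-3.1407e+00 -2.0000e-04 -2.7684e+00] F [-0.1  0.1  0.3] open 0.0 tip 173.4
turn [-0.001 -0.    -0.002] shift [ 0.4 -0.1  7.9]
```

```bash
python3 -m creep '[[0,0,0,0,0,1.5,1],[0,0,0,0,0,1.5,1],[0,0,0,0,0,1,1]]'
python3 -m creep '[[0,0,0,0,0,1,1],[0,0,0,0,0,0.5,1]]'
python3 -c "
from h import *
to([563,-35,211.4])"
```

```text
clock: 4.82
eef_pos: [563.5, -34.7, 215.5]
tcp_rot: [-3.141, 0.0, -2.768]
contact_force: [-1.5, 1.0, 2.0]
opening: 0.002
clock: 4.98
eef_pos: [563.5, -34.7, 214.1]
tcp_rot: [-3.14, 0.0, -2.768]
contact_force: [-1.8, 0.8, 4.2]
opening: -0.001
clock 5.0833 pos [563.5 -34.7 214.1] rpy [-3.1405e+00  3.0000e-04 -2.7685e+00] F [-1.   0.3  3.6] open 0.0 tip 173.4
turn [-0.001  0.    -0.002] shift [ 0.6 -0.1  2.7]
```

In contact: at z 214.1 the upward force is about 4 N, which fits the spring. I continue to the stop.

```bash
python3 -m creep '[[0,0,0,0,0,1,1],[0,0,0,0,0,0.7,1]]'
python3 -m creep '[[0,0,0,0,0,0.7,1],[0,0,0,0,0,0,1]]'
python3 -c "
from h import *
to([563,-35,211.4])"
```

```text
clock: 5.25
eef_pos: [563.5, -34.7, 212.6]
tcp_rot: [-3.14, 0.0, -2.768]
contact_force: [-1.7, 0.7, 3.7]
opening: 0.002
clock: 5.42
eef_pos: [563.5, -34.7, 212.0]
tcp_rot: [-3.14, 0.0, -2.768]
contact_force: [-1.8, -0.2, 4.3]
opening: 0.004
clock 5.5167 pos [563.5 -34.7 212. ] rpy [-3.1404e+00  4.0000e-04 -2.7684e+00] F [-1.4 -0.   4.2] open -0.003 tip 173.4
turn [-0.001  0.    -0.002] shift [ 0.6 -0.1  0.6]
```

```bash
python3 -m creep '[[0,0,0,0,0,0.6,1],[0,0,0,0,0,0,1]]'
python3 -m creep '[[0,0,0,0,0,0.6,1],[0,0,0,0,0,0,1]]'
python3 -m creep '[[0,0,0,0,0,0.4,1],[0,0,0,0,0,0,1]]'
```

```text
clock: 5.68
eef_pos: [563.5, -34.7, 211.5]
tcp_rot: [-3.14, 0.0, -2.768]
contact_force: [-1.2, 0.3, 5.8]
opening: -0.001
clock: 5.85
eef_pos: [563.6, -34.7, 211.6]
tcp_rot: [-3.14, 0.0, -2.768]
contact_force: [-2.1, -0.2, 4.3]
opening: 0.0
clock: 6.02
eef_pos: [563.5, -34.7, 211.6]
tcp_rot: [-3.14, 0.0, -2.768]
contact_force: [-1.9, -0.5, 4.8]
opening: 0.001
```

z no longer falls below 211.6, against 211.4 predicted for the stop, and the force is about 5 N. The key is right down. I hold for more than 2 s with a slight bias.

```bash
python3 -m creep '[[0,0,0,0,0,0.3,1],[0,0,0,0,0,0.3,1],[0,0,0,0,0,0.3,1],[0,0,0,0,0,0.3,1],[0,0,0,0,0,0.3,1],[0,0,0,0,0,0.3,1],[0,0,0,0,0,0.3,1],[0,0,0,0,0,0.3,1]]'
python3 -m creep '[[0,0,0,0,0,0.3,1],[0,0,0,0,0,0.3,1],[0,0,0,0,0,0.3,1],[0,0,0,0,0,0.3,1],[0,0,0,0,0,0.3,1],[0,0,0,0,0,0.3,1],[0,0,0,0,0,0.3,1],[0,0,0,0,0,0.3,1],[0,0,0,0,0,0.3,1]]'
python3 -c "
from h import *
import cv2
to([563,-35,211.4])
i=C['scene']['color'][:,:,::-1]; cv2.imwrite('pics/hold.png',cv2.resize(i[225:310,290:400],None,fx=6,fy=6,interpolation=cv2.INTER_CUBIC))"
python3 -m creep '[[0,0,0,0,0,0.3,1],[0,0,0,0,0,0.3,1],[0,0,0,0,0,0.3,1],[0,0,0,0,0,0.3,1],[0,0,0,0,0,0.3,1],[0,0,0,0,0,0.3,1],[0,0,0,0,0,0.3,1],[0,0,0,0,0,0.3,1],[0,0,0,0,0,0.3,1]]'
```

```text
clock: 6.68
eef_pos: [563.5, -34.7, 211.4]
tcp_rot: [-3.14, 0.001, -2.768]
contact_force: [-3.8, 0.6, 7.8]
opening: -0.002
clock: 7.43
eef_pos: [563.5, -34.7, 211.4]
tcp_rot: [-3.14, 0.001, -2.768]
contact_force: [-1.3, 0.5, 8.4]
opening: 0.001
clock 7.5333 pos [563.5 -34.7 211.4] rpy [-3.1403e+00  7.0000e-04 -2.7684e+00] F [-3.3  0.8  7.7] open 0.004 tip 173.4
turn [-0.001  0.001 -0.002] shift [ 0.6 -0.1  0. ]
clock: 8.28
eef_pos: [563.5, -34.7, 211.4]
tcp_rot: [-3.14, 0.001, -2.769]
contact_force: [-2.2, 1.3, 8.7]
opening: 0.0
```

View pics/hold.png

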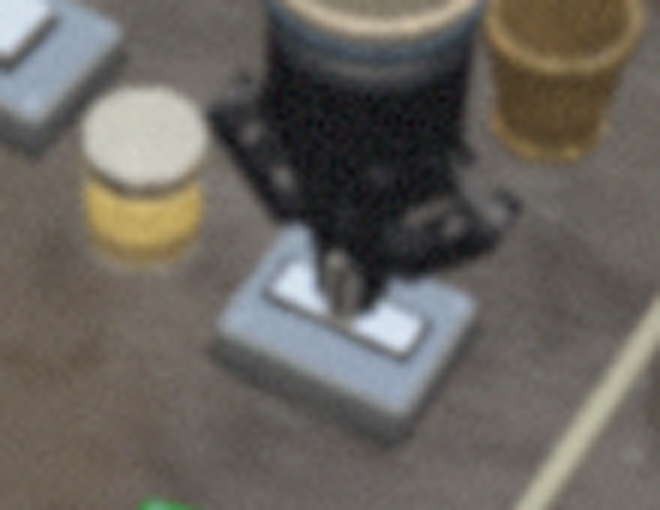

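The picture shows the shut fingertips in the middle of the bar at crop (345,300). The key is sunk close to the box top and the station stands flat. It has been held for about 2.6 s at 5 to 9 N. Now I lift straight up, slowly at first.

```bash
python3 -m creep '[[0,0,0,0,0,-2,1],[0,0,0,0,0,-2,1],[0,0,0,0,0,-3,1],[0,0,0,0,0,-4,1],[0,0,0,0,0,-8,1],[0,0,0,0,0,-15,1],[0,0,0,0,0,-25,1],[0,0,0,0,0,-30,1],[0,0,0,0,0,-30,1],[0,0,0,0,0,-30,1]]'
python3 -m creep '[[0,0,0,0,0,-25,1],[0,0,0,-20,25,-10,1],[0,0,0,-20,30,0,1],[0,0,0,-20,30,0,1],[0,0,0,-20,30,0,1],[0,0,0,-20,30,0,1],[0,0,0,-15,20,0,1],[0,0,0,0,0,0,1],[0,0,0,0,0,0,1]]'
python3 - <<'E'
from h import *
import cv2
to([563,-35,400])
for n in C: cv2.imwrite(f"pics/{n}_end.png",C[n]["color"][:,:,::-1])
a=[]
for k in ("0","_end"):
    i=cv2.imread(f"pics/scene{k}.png"); a.append(cv2.resize(i[180:320,220:400],None,fx=2.2,fy=2.2,interpolation=cv2.INTER_CUBIC))
    
b=[cv2.resize(cv2.imread(f"pics/top{k}.png")[130:270,220:400],None,fx=2.2,fy=2.2,interpolation=cv2.INTER_CUBIC) for k in ("0","_end")]
g=np.vstack([np.hstack(a),np.hstack(b)]); print(g.shape)
cv2.imwrite("pics/cmp.png",g[:600,:800])
E
```

```text
clock: 9.12
eef_pos: [560.9, -34.4, 361.2]
tcp_rot: [3.138, -0.01, -2.768]
contact_force: [0.8, -1.1, -0.3]
opening: -0.003
clock: 9.87
eef_pos: [610.7, 168.6, 413.7]
tcp_rot: [-3.139, 0.009, -2.772]
contact_force: [-0.9, -0.1, -0.5]
opening: -0.005
clock 9.9667 pos [610.7 167.3 413.6] rpy [-3.1393  0.0088 -2.7738] F [-0.1 -0.4  0.9] open -0.002 tip 173.4
turn [-0.002  0.009 -0.008] shift [ 117.3 -171.6   13. ]
(616, 792, 3)
```

View pics/cmp.png

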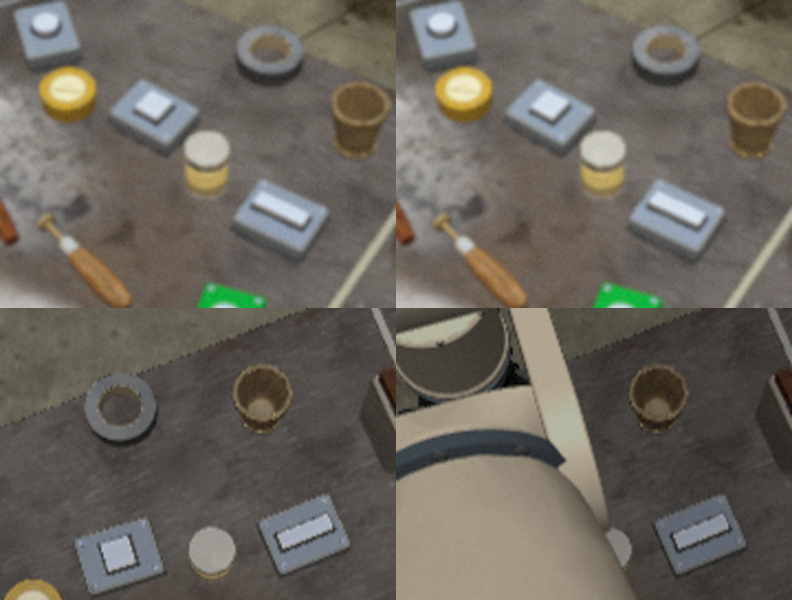

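The before and after pictures match. The bar station is at (281,219) before and (677,219) after, with the crop offset at 396. The key is up and all other things are unmoved. The arm is clear and the force is about zero, so I hand in.

```bash
python3 -c "
from rig import job,sense
job.sign_off(); print(sense()['clock'])"
```

```text
the job is handed in; nothing more can be done
the job is handed in; nothing more can be done
```

I pressed the bar key right down with the shut fingertips, held it there for about 2.6 s, lifted straight off, moved clear and handed the job in at about 10 s of the 38 s allowed.

- **Press:** the wrist readings while pressing were 4 to 9 N upward, well under the 30 N limit. The fingertips stopped at TCP z of 211.4 mm, which is where I predicted the key's stop to be.
- **After the press:** the last pictures show the bar key up. The bar station and every other thing in the crops look unmoved against the first pictures.
- **Limits of the checks:** the arm blocked part of the last top view, so the square and round stations, the tape and the tin were checked only in the scene view. The crops did not cover the brass stamp fully. I judged position by eye and did not re-measure it.
- **Disagreements:** the two cameras put the key centre within 2 mm of each other. The bar station's box measured 80 x 64 mm in the image against 86 x 66 mm given, probably because of its rounded edges.

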